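# Hang the temperature logger in the incubator and shut the hatch

## Task

Take the temperature logger out of its reading dock, reach down through the hatch opening of the bench incubator and slide the logger's clip down over the upturned tongue of the orange wall bracket until it is fully home and the sprung catch has clicked into the clip, pressing no harder than that needs (the bracket is weak: never more than about 15 N). Touch the black hatch frame with nothing. Then let go, slide the clear hatch fully shut and leave everything else where it stands.

Things in the scene. Friction and masses are not known exactly. Their poses are not given: they have to be found in the camera images.
- logger: Temperature logger, cream case 20 (x) x 50 (y) x 95 mm (z), about 0.08 kg, upright in the dock, its top 107 mm above the bench. Origin: centre of the case's underside; z up, +x out of the display face, -x out of the back, which carries a grey clip (clip). The bottom 14 mm of the back are bevelled by 7 mm. Grip it by its 50 mm wide sides near the top, from above.
- clip (a point): On the logger, middle of the clip's stop, the underside of the closed top of its pocket: logger x -14, z 74 mm. The pocket opens downwards to z 38, inside 30 mm wide (y), from the case's back (x -10) to the inner face of a 2.5 mm plate (x -18.5); outside 35 mm wide. A lead-in lip flares from z 38 out to x -25 at z 30.
- dock: Grey reading dock, fixed to the bench, base 90 x 100 x 12 mm, with a socket 26 x 54 mm whose walls reach 37 mm above the bench; the logger stands in it, 12 mm above the bench, same axes, and lifts straight out. Origin: bench level under the logger's origin.
- incubator: Top-loading bench incubator, fixed, beige box 200 mm high. Origin: bench level under the centre of the hatch opening; the box spans x -130..130, y -105..235 mm. The chamber below is 110 (x) x 160 (y) mm, floor at z 30 mm. Two hatch runners lie along y at x = +-58 mm, up to z 214 mm. The logger hangs with this body's yaw, its back towards -x.
- frame: Black rubber hatch frame round the opening, fixed to the incubator, same axes. Origin: centre of the opening at deck height (200 mm above the bench); clear opening 76 mm (x) by 130 mm (y), top 208 mm above the bench, outside 116 x 166 mm. Nothing may touch it.
- bracket_mid (a point): Nominal middle of the tip of the orange bracket's upturned tongue, in the chamber 163 mm above the bench, axes as the incubator's. x and y are true, but the bracket is screwed on through slots: the real tip is up to 14 mm lower or higher, unmeasured: feel for it. Tongue 26 (y) x 4 (x) mm, top 8 mm tapered, 45 mm tall. Home: clip on the real tip (play 2 mm in x, y; it hangs tilted by 0.1 rad).
- window (a point): On the logger, middle of the 18 mm wide window in the clip's plate (z 61 to 74). A steel spring catch on the tongue's -x side, 10 mm below its tip, 6.5 mm proud, snaps into it. The plate's lip meets the catch 34 mm before home; from there to the click in the last 2 mm the logger stays put unless pushed, first with 4 to 8 N, then 2 N; at home a rigid stop, the force climbs.
- hatch (a joint): Clear sliding hatch, 104 (x) x 146 (y) x 5 mm, on its runners just above the frame, 210 to 216 mm above the bench; slides along the incubator's y. Value in m: 0 = fully shut over the opening, 0.150 = fully open towards +y. It drags by about 1.5 N and stays where it is left; a fixed stop at 0.
- hatch_knob (a point): Middle of the top of the hatch's black upright knob, 20 mm diameter, 26 mm high, its foot on the hatch; top 242 mm above the bench. With the hatch shut it stands 22 mm to +y of the incubator's origin. It may be gripped from above or pushed from the side.
- flask: Conical flask with green culture and yellow stopper, 68 mm wide, 120 mm high, stands on the bench, origin at its foot. To be left alone.
- slide_box: Blue slide box 80 x 60 x 30 mm on the bench, origin at its underside. To be left alone.
- dish_stack: Stack of four dishes, 60 mm wide, 54 mm high, on the bench, origin at its underside. To be left alone.
- dish_inside: One dish, 60 mm wide, 14 mm high, on the chamber's floor below the opening, origin at its underside. To be left alone.
- reagent: Small amber bottle, 28 mm wide, 52 mm high, standing on the incubator's deck beyond the far runner, origin at its foot. To be left alone.
- beaker: Clear beaker, 68 mm wide, 85 mm high, on the bench, origin at its foot. To be left alone.
- marker: White marker pen with green cap, 121 mm long, 18 mm thick, lying on the bench, origin under its middle. To be left alone.

How it is judged (in metres and radians):
On the way:
1. the logger, let go, hangs on the bracket, fully home with the catch clicked, while the hatch is still open (z of logger in the frame of bracket_mid between -0.091 and -0.0597 m and x of logger in the frame of bracket_mid between 0.005 and 0.023 m and y of logger in the frame of bracket_mid between -0.006 and 0.006 m and angle between logger's own z axis and vertical below 0.2 rad and contact force between logger and incubator below 3.6 N and value of joint hatch above 0.12 m and contact force between logger and the fingers below 0.1 N), for 0.2 s.
At the end, for the whole second after the job is handed in: The logger hangs released and at rest on the tongue, within 9 (x), 6 (y) and 14 mm above to 17 mm below (z) the nominal hung place (14, 0, -74 mm from site bracket_mid), tilted under 0.2 rad, clicked: the catch no longer presses on it (all contact under 3.6 N); the hatch is shut to within 4 mm (z of logger in the frame of bracket_mid between -0.091 and -0.0597 m and x of logger in the frame of bracket_mid between 0.005 and 0.023 m and y of logger in the frame of bracket_mid between -0.006 and 0.006 m and angle between logger's own z axis and vertical below 0.2 rad and contact force between logger and incubator below 3.6 N and value of joint hatch below 0.004 m and linear speed of logger below 0.02 m/s and contact force between logger and anything else above 0.2 N); the robot touches nothing.
It fails at once if the hatch frame is touched (over 0.5 N) (contact force between frame and anything else above 0.5 N).
It fails at once if the logger is pressed on the bracket or any part of the incubator with more than 18 N (contact force between logger and incubator above 18 N).
It fails at once if a bystander is moved by more than 20 mm (distance of any of flask, slide_box, dish_stack, dish_inside, reagent, beaker, marker from where it was at the start of the episode above 0.02 m).
It also fails if it takes over 58 s, if anything falls off the work surface, if the arm or the gripper's body presses on something with over 40 N, if the wrist force passes 120 N, or if a joint passes its speed limit or range.

## Robot

A 7-joint arm with a two-finger parallel gripper is mounted at the origin on the work surface. World frame = base frame: x ahead of the robot, y to its left, z up, the work surface at z = 0. Lengths are in m, angles in degrees, forces in N, time in s.
With the tool pointing down it reaches from about 0.425 to 0.925 m from the base axis. Payload 6.8 kg.
Tool frame: the origin (TCP) lies at the very end of the fingers, on their centre line; the grasp point (between the pads) lies 19 mm behind it; z points along the fingers, y is the line along which they close (so a half turn about z gives the same grasp; the last joint's range is limited). The gripper opens to 85 mm and grips with 20 to 120 N. Pads are 22 mm wide; open, the fingers measure 114 mm over their backs; the gripper's body (76 mm by 85 mm) begins 54 mm behind the grasp point. The pads swing forward as they close: fully open they stand 13 mm farther back than shut.
Start: joints at [63.02, 27.33, 1.283, 89.118, -0.659, 63.558, -4.761], TCP at [0.24, -0.631, 0.231] pointing down, gripper open.
Joint ranges: [-169.35, 169.35], [-19.33, 120.38], [-80.79, 83.38], [13.8, 139.57], [-78.32, 258.32], [9.67, 109.79], [-169.56, 169.56]. Speed limits (degrees/s): [136.94, 136.94, 180, 180, 180, 180, 180].

## Interface

Orientations are given as a 3x3 rotation matrix whose columns are the frame's x, y, z axes.
In Python, from workcell import arm gives the robot as it stands. The module is installed in compiled form; this text tells all that it offers.
- The arm moves only by the tool play_rows, never from a script. Its argument "commands" is a list of rows, each a list of 3 entries, a list of its own where there are three numbers: the shift along the tool's x, y, z in m, then the turn, a rotation vector about the tool's x, y, z in degrees, then the finger opening in m, from 0 to 0.0854. A call has exactly 5 rows; each row is the pose to reach, as a shift and turn from the pose commanded when the call began, along the tool's axes at that moment; what a row does not reach only later rows make up. A row lasts 1/10 s, in which the tool goes at most 50 mm and 8.59 degrees, less where a joint would pass 70% of its speed; a pose out of reach is approached as far as the arm can. A call with a gripper value outside its range is refused whole. The fingers move at their own pace and stop on an object; "newtons" is the grip in N (left out, the last holds). Time passes only in rows, so rows that repeat a pose let the fingers close, or fill a call up. It gives the time, the measured TCP pose, the force, the opening and the grip force at its end, in the units of the state.
- arm.get_state(): the state, without advancing time (a new reading comes with each control period).
- arm.capture(name): name is "side" or "top" or "wrist"; returns the picture (400x640x3 uint8, red, green, blue); there is no depth.
- arm.get_calibration(name): a dict with "K" (3x3 intrinsics, pixels), "T" (4x4, takes a point from camera to world coordinates). Camera axes: x right, y up, looking along -z (the intrinsics and any distortion apply to the point x, -y, -z); pixel columns grow to the right and rows downward; lengths in m; the calibration is good to about 2 mm. A picture is of the moment at which its call begins: read the wrist's pose just before it. get_calibration takes no time and is no camera call; for the wrist camera it gives the pose at the moment of the call.
- arm.sign_off(): hands the job in; it is judged then, once.
Trained networks look in the newest picture that a camera, given by its name, has taken for a name from the list of things; names that differ only in an ending like _2 or _b are one class to them, and where a whole thing is asked for, a point or a joint stands for the part that bears it (a point fixed in the world has none). Each returns a list of dicts, best first, with "confidence" (0 to 1); they miss things now and then, are a little off and sometimes report something else, mostly with a low value. They report only what shows in the picture. A call takes as long as a camera call.
- arm.search_frame(name, camera): "xy" ([column, row] in pixels, amid what is visible of it).
- arm.trace(name, camera): "region" (400x640 bool, what is visible of it) and "xy" ([column, row] in pixels, amid what is visible of it).
The state is a dict: "clock": time; "joint_pos": joint angles; "qvel": joint speeds; "joint_torque": joint torques, N m; "eef_pos": TCP position; "tool_rot": TCP orientation; "wrist_force": force on the tool from outside, world axes, zero at the start; "torque": the same for the moment, N m; "finger_gap": opening from 0.0 (shut) to 1.0 (fully open); "grip_force": force on a finger pad.
Only numpy, scipy, OpenCV 4.12 (cv2) and the standard library are available. Lean on these libraries where they do the work, as an engineer would, in place of code of your own. Each camera call takes 0.05 s, during which the arm holds its last target. There are 200 camera calls.

## Working session

There is one attempt and no reset: what is moved stays moved. The work goes in short steps, Python scripts to look and compute and a tool call to move; the robot and the scene stay as the last step left them, time stands still between calls to the robot, and variables do not carry over. Pictures are saved under pics/ and viewed, at most 10 in all, crops included, and the job is handed in when it is done.

Besides the shell and the picture viewer there is one more tool, called as name([rows], argument=value, ...), one row to a line, values as JSON. play_rows: Moves the arm, as the interface text tells. Its arguments: {"type":"object","properties":{"commands":{"type":"array","items":{"type":"array"}},"newtons":{"type":"number"}},"required":["commands"]}

```bash
mkdir -p pics; python3 - <<'E'
from workcell import arm
import cv2,numpy as np
s=arm.get_state();print(s)
for c in("top","side"):
    im=arm.capture(c);cv2.imwrite(f"pics/{c}0.png",im[:,:,::-1])
    k=arm.get_calibration(c);print(c,k["K"].tolist(),k["T"].round(4).tolist())
    for n in("logger","dock","frame","hatch_knob","hatch","incubator","clip","bracket_mid"):
        try:
            r=arm.search_frame(n,c);print(n,[(np.round(d["xy"]).tolist(),round(d["confidence"],2)) for d in r[:2]])
        except Exception as e:print(n,e)
E
```

```text
{'clock': 0.0, 'joint_pos': array([63.02066885, 27.37684994,  1.27951294, 89.17686533, -0.65838176,
       63.55780138, -4.76056071]), 'qvel': array([ 0.04245989,  0.05731485,  0.00015892, -0.08873969,  0.036839  ,
       -0.035449  , -0.07407748]), 'joint_torque': array([-1.07191849e-03, -5.96456337e+01,  1.60824582e+00, -2.81195515e+01,
        1.26471158e-02,  9.28353227e-03, -5.32367289e-05]), 'eef_pos': array([ 0.23932268, -0.63052912,  0.23032388]), 'tool_rot': array([[ 9.34898325e-01,  3.54914810e-01, -7.74158254e-04],
       [ 3.54915627e-01, -9.34896888e-01,  1.64515796e-03],
       [-1.39867218e-04, -1.81281628e-03, -9.99998347e-01]]), 'wrist_force': array([ 0.31427171, -0.41261998,  0.6777883 ]), 'torque': array([ 0.00453935, -0.00466221,  0.00679921]), 'grip_force': 0.0, 'finger_gap': 0.9994701765004784}
top [[488.9911254369264, 0.0, 318.68918569353815], [0.0, 488.9911254369264, 199.6651147629915], [0.0, 0.0, 1.0]] [[-0.0104, 0.9841, -0.1775, 0.289], [-0.9998, -0.0075, 0.0165, 0.0212], [0.0149, 0.1777, 0.984, 1.4946], [0.0, 0.0, 0.0, 1.0]]
logger [([441.0, 221.0], 0.58), 
[... 177 characters left out ...]
ncubator [([260.0, 194.0], 0.78)]
clip [([441.0, 226.0], 0.65), ([391.0, 143.0], 0.54)]
bracket_mid [([258.0, 196.0], 0.57)]
side [[448.22241571714335, 0.0, 315.5318848245742], [0.0, 448.22241571714335, 197.22002540739567], [0.0, 0.0, 1.0]] [[-0.9248, 0.3015, -0.2322, 0.27], [-0.3804, -0.7204, 0.5799, 0.6849], [0.0076, 0.6246, 0.7809, 1.0479], [0.0, 0.0, 0.0, 1.0]]
logger [([380.0, 135.0], 0.73)]
dock [([375.0, 150.0], 0.82)]
frame [([302.0, 187.0], 0.87)]
hatch_knob [([270.0, 249.0], 0.77)]
hatch [([272.0, 252.0], 0.67), ([365.0, 325.0], 0.55)]
incubator [([285.0, 251.0], 0.89), ([270.0, 249.0], 0.49)]
clip [([378.0, 134.0], 0.57)]
bracket_mid [([284.0, 251.0], 0.89), ([406.0, 201.0], 0.2)]
```

View pics/top0.png

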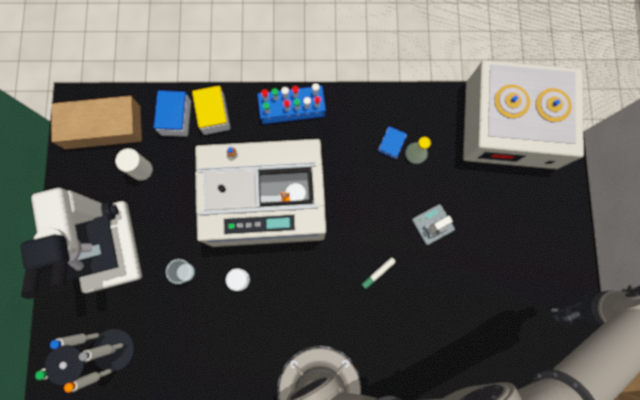

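View pics/side0.png

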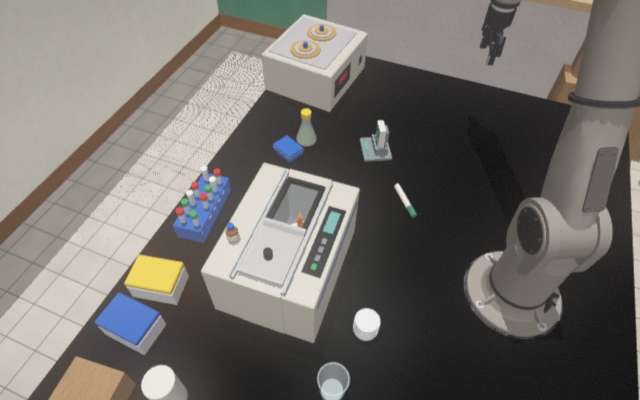

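The top view shows the incubator centre-left with its opening around (286,187), the orange bracket near (285,197), the hatch open to the left with its knob at (222,188), and the logger in its dock at (440,223). The side view agrees: logger at (381,135), knob at (268,253), bracket at (300,218).

```bash
cat > h.py <<'E'
from workcell import arm
import cv2,numpy as np
def ray(cal,uv,z):
    K,T=cal["K"],cal["T"]
    d=np.array([(uv[0]-K[0,2])/K[0,0],-(uv[1]-K[1,2])/K[1,1],-1.])
    d=T[:3,:3]@d;o=T[:3,3]
    return o+d*(z-o[2])/d[2]
def proj(cal,p):
    K,T=cal["K"],cal["T"];q=T[:3,:3].T@(np.asarray(p)-T[:3,3])
    return np.array([K[0,0]*q[0]/-q[2]+K[0,2],K[1,1]*-q[1]/-q[2]+K[1,2]])
def pair(c1,u1,c2,u2):
    A=[];b=[]
    for c,u in((c1,u1),(c2,u2)):
        o=c["T"][:3,3];d=ray(c,u,0)-o;d/=np.linalg.norm(d);P=np.eye(3)-np.outer(d,d);A.append(P);b.append(P@o)
    return np.linalg.lstsq(np.vstack(A),np.hstack(b),rcond=None)[0]
E
python3 - <<'E'
from h import *
cals={c:arm.get_calibration(c) for c in("top","side","wrist")}
print(cals["wrist"]["K"].round(1).tolist(),cals["wrist"]["T"].round(3).tolist())
zs=dict(logger=.1,frame=.208,hatch=.213,incubator=.2,dock=.012,hatch_knob=.24,marker=0.01,flask=.06)
for c in("top","side"):
    arm.capture(c)
    for n,z in zs.items():
        r=arm.trace(n,c)
        for d in r[:1]:
            m=d["region"].astype(np.uint8);cs=cv2.findContours(m,0,2)[0]
            if not cs:continue
            k=max(cs,key=cv2.contourArea).reshape(-1,2)
            w=np.array([ray(cals[c],p,z)[:2] for p in k],np.float32)
            R=cv2.minAreaRect(w*1000);print(c,n,round(d["confidence"],2),m.sum(),ray(cals[c],d["xy"],z).round(3),np.round(R[0]),np.round(R[1]),round(R[2],1))
E
```

```text
[[282.4, 0.0, 319.4], [0.0, 282.4, 200.9], [0.0, 0.0, 1.0]] [[0.355, 0.899, 0.257, 0.306], [-0.935, 0.341, 0.097, -0.606], [-0.001, -0.274, 0.962, 0.373], [0.0, 0.0, 0.0, 1.0]]
top logger 0.47 208 [ 0.469 -0.353  0.1  ] [ 461. -354.] [31. 67.] 30.9
top frame 0.88 796 [0.599 0.074 0.208] [558.  88.] [105. 149.] 3.5
top hatch 0.96 2092 [0.547 0.235 0.213] [551. 234.] [106. 146.] 1.8
top incubator 0.69 12330 [0.543 0.155 0.2  ] [545. 159.] [279. 340.] 2.9
top dock 0.9 740 [ 0.493 -0.341  0.012] [ 478. -352.] [ 93. 101.] 26.8
top hatch_knob 0.87 2084 [0.541 0.225 0.24 ] [546. 230.] [103. 143.] 2.9
top marker 0.66 541 [0.341 0.418 0.01 ] [345. 414.] [84. 68.] 89.5
side logger 0.69 294 [ 0.463 -0.322  0.1  ] [ 460. -327.] [ 39. 117.] 16.6
side frame 0.96 736 [0.568 0.043 0.208] [557.  91.] [106. 137.] 2.1
side hatch 0.64 2763 [0.546 0.245 0.213] [552. 236.] [105. 152.] 3.8
side incubator 0.96 18614 [0.528 0.223 0.2  ] [540. 195.] [284. 408.] 3.2
side dock 0.86 536 [ 0.481 -0.331  0.012] [ 478. -348.] [ 92. 112.] 27.6
side hatch_knob 0.91 2798 [0.546 0.25  0.24 ] [541. 251.] [103. 145.] 2.6
side marker 0.57 197 [ 0.323 -0.167  0.01 ] [ 331. -176.] [ 19. 125.] 40.2
side flask 0.75 496 [ 0.692 -0.272  0.06 ] [ 704. -305.] [ 60. 175.] 22.8
```

play_rows([
  [[0.05,-0.03,-0.02],[0,0,-2],0.085],
  [[0.1,-0.06,-0.04],[0,0,-4],0.085],
  [[0.145,-0.085,-0.05],[0,0,-6],0.085],
  [[0.19,-0.11,-0.05],[0,0,-6],0.085],
  [[0.235,-0.135,-0.05],[0,0,-6],0.085],
])

```text
clock: 2.3
eef_pos: [0.3946, -0.4416, 0.2817]
tool_rot: [[0.893, 0.45, 0.002], [0.45, -0.893, -0.002], [0.001, 0.002, -1.0]]
wrist_force: [1.2, -0.4, -0.8]
finger_gap: 0.993
grip_force: 0.0
```

```bash
python3 - <<'E'
from h import *
s=arm.get_state();print(s["clock"],s["eef_pos"],s["tool_rot"].round(3).tolist())
cal=arm.get_calibration("wrist");im=arm.capture("wrist");cv2.imwrite("pics/w1.png",im[:,:,::-1])
for n,z in dict(logger=.107,clip=.09,dock=.012).items():
    for d in arm.trace(n,"wrist")[:1]:
        k=max(cv2.findContours(d["region"].astype(np.uint8),0,2)[0],key=cv2.contourArea).reshape(-1,2)
        R=cv2.minAreaRect(np.array([ray(cal,p,z)[:2] for p in k],np.float32)*1000)
        print(n,d["confidence"],d["xy"],ray(cal,d["xy"],z).round(3),R)
E
```

```text
2.3 [ 0.39457694 -0.44163063  0.28172833] [[0.893, 0.45, 0.002], [0.45, -0.893, -0.002], [0.001, 0.002, -1.0]]
logger 0.78 [287.4, 90.1] [ 0.47  -0.366  0.107] ((466.44189453125, -363.4227600097656), (37.36541748046875, 52.02465057373047), 26.774885177612305)
clip 0.79 [286.0, 89.1] [ 0.471 -0.362  0.09 ] ((467.3905944824219, -360.716064453125), (38.30168533325195, 54.73714828491211), 26.76405906677246)
dock 0.62 [295.0, 72.9] [ 0.498 -0.353  0.012] ((482.0008544921875, -353.21435546875), (89.67025756835938, 98.17955017089844), 27.127965927124023)
```

View pics/w1.png

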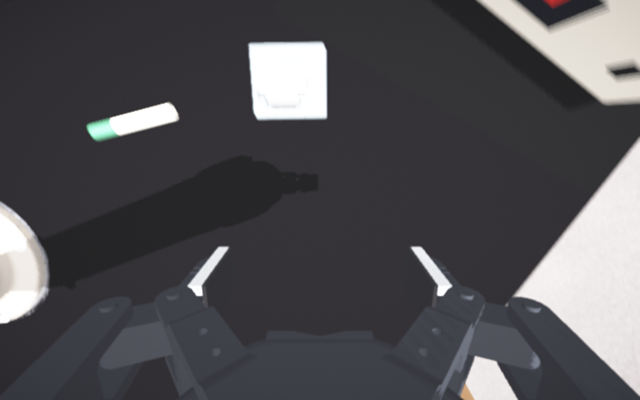

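The logger is at (288,80), with its clip at the lower edge (285,100). So its back points to tool -x and its yaw is about 27°.

play_rows([
  [[0.04,-0.015,0.03],[0,0,0],0.085],
  [[0.08,-0.03,0.06],[0,0,0],0.085],
  [[0.106,-0.038,0.08],[0,0,0],0.085],
  [[0.106,-0.038,0.08],[0,0,0],0.085],
  [[0.106,-0.038,0.08],[0,0,0],0.085],
])

```text
clock: 3.0
eef_pos: [0.4699, -0.3623, 0.1999]
tool_rot: [[0.893, 0.45, -0.002], [0.45, -0.893, 0.0], [-0.002, -0.001, -1.0]]
wrist_force: [-0.1, -0.7, -0.4]
finger_gap: 0.996
grip_force: 0.0
```

```bash
python3 - <<'E'
from h import *
s=arm.get_state();print(s["clock"],s["eef_pos"],s["tool_rot"].round(3).tolist())
cal=arm.get_calibration("wrist");im=arm.capture("wrist")
np.save("w2.npy",im)
v=np.clip((im.astype(float)-150)*2.4,0,255).astype(np.uint8)
cv2.imwrite("pics/w2.png",cv2.resize(v[:,:,::-1],(800,500)))
p0=proj(cal,s["eef_pos"]);print("tcp px",p0)
for n,z in dict(logger=.107,clip=.09,dock=.012).items():
    for d in arm.trace(n,"wrist")[:1]:
        k=max(cv2.findContours(d["region"].astype(np.uint8),0,2)[0],key=cv2.contourArea).reshape(-1,2)
        W=np.array([ray(cal,p,z) for p in k]);L=(W-s["eef_pos"])@s["tool_rot"]*1000
        R=cv2.minAreaRect(L[:,:2].astype(np.float32))
        print(n,d["confidence"],d["xy"],R,"tool min/max",L.min(0),L.max(0))
E
```

```text
3.0 [ 0.46985973 -0.36229394  0.19990407] [[0.893, 0.45, -0.002], [0.45, -0.893, 0.0], [-0.002, -0.001, -1.0]]
tcp px [319.16883204 254.40048116]
logger 0.9 [319.4, 194.9] ((10.773284912109375, -2.3494625091552734), (48.82797622680664, 39.992122650146484), 87.89456939697266) tool min/max [ -9.61041961 -26.79559711  92.84481555] [31.07722035 22.26877699 92.93098951]
clip 0.83 [318.9, 192.8] ((6.857736587524414, -2.4655685424804688), (52.57173538208008, 42.6417236328125), 89.98007202148438) tool min/max [-14.46857494 -28.75143823 109.84996932] [ 28.1749931   23.82329851 109.94099194]
```

View pics/w2.png

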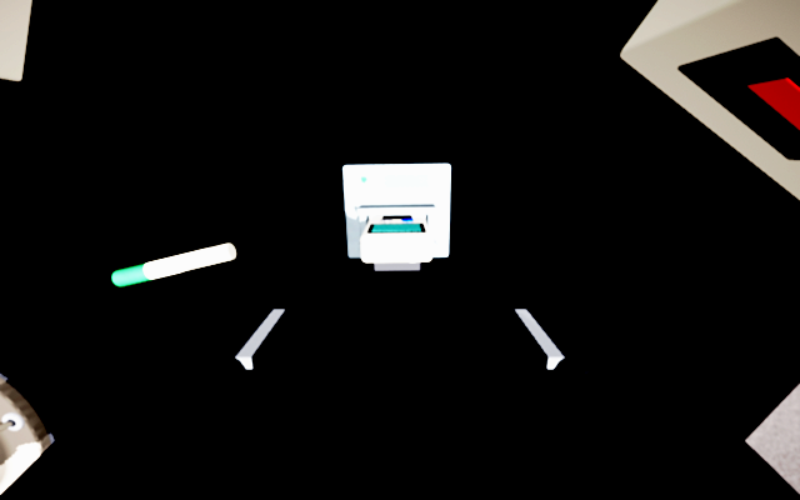

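The stretched picture shows the dock base (343–450, 163–258). The logger stands on it with its top face at about (362–432, 235–262), the teal display facing up the image and the clip below at (397,266).

```bash
python3 - <<'E'
from h import *
s=arm.get_state();cal=arm.get_calibration("wrist");im=np.load("w2.npy")
v=np.clip((im.astype(float)-190)*3.9,0,255).astype(np.uint8)[120:225,265:370]
cv2.imwrite("pics/w2c.png",cv2.resize(v[:,:,::-1],None,fx=5.5,fy=5.5,interpolation=cv2.INTER_CUBIC))
for uv in((289.5,210),(346,210),(318,210),(318,187),(318,216)):print(uv,((ray(cal,uv,.107)-s["eef_pos"])@s["tool_rot"]*1000).round(1))
E
```

```text
(289.5, 210) [ -4.6 -26.1  94.4]
(346, 210) [-4.6 23.4 94.5]
(318, 210) [-4.6 -1.1 94.5]
(318, 187) [16.1 -1.1 94.5]
(318, 216) [-10.2  -1.1  94.5]
```

View pics/w2c.png

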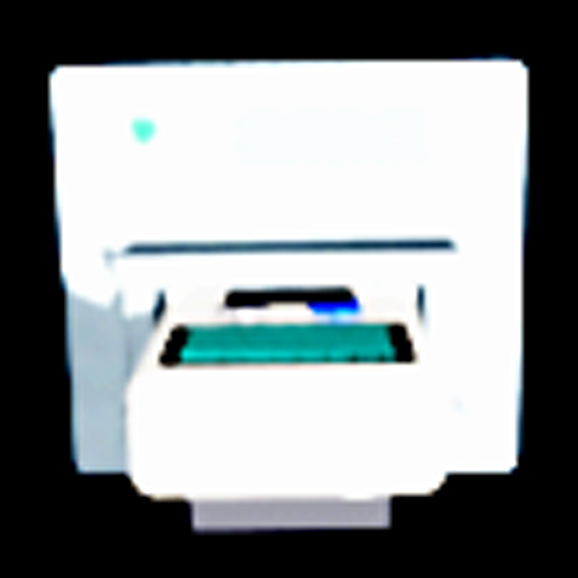

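play_rows([
  [[0.005,-0.0015,0.03],[0,0,0],0.085],
  [[0.005,-0.0015,0.075],[0,0,0],0.085],
  [[0.005,-0.0015,0.11],[0,0,0],0.085],
  [[0.005,-0.0015,0.123],[0,0,0],0.085],
  [[0.005,-0.0015,0.123],[0,0,0],0.04],
], newtons=45)

```text
clock: 3.7
eef_pos: [0.4733, -0.358, 0.0765]
tool_rot: [[0.893, 0.449, -0.002], [0.449, -0.893, 0.001], [-0.002, -0.002, -1.0]]
wrist_force: [-0.9, 1.0, 0.4]
finger_gap: 0.854
grip_force: 0.0
```

play_rows([
  [[0,0,0],[0,0,0],0.04],
  [[0,0,0],[0,0,0],0.04],
  [[0,0,0],[0,0,0],0.04],
  [[0,0,0],[0,0,0],0.04],
  [[0,0,0],[0,0,0],0.04],
])

```text
clock: 4.2
eef_pos: [0.4759, -0.3586, 0.0798]
tool_rot: [[0.893, 0.451, 0.003], [0.451, -0.893, -0.002], [0.002, 0.004, -1.0]]
wrist_force: [-1.3, 0.5, 7.8]
finger_gap: 0.575
grip_force: 46.8
```

play_rows([
  [[0,0,-0.03],[0,0,0],0.04],
  [[0,0,-0.08],[0,0,0],0.04],
  [[0,0,-0.13],[0,0,0],0.04],
  [[0,0,-0.18],[0,0,0],0.04],
  [[0,0,-0.23],[0,0,0],0.04],
])

```text
clock: 4.7
eef_pos: [0.4743, -0.3574, 0.3107]
tool_rot: [[0.893, 0.451, 0.001], [0.451, -0.893, -0.001], [0.001, 0.001, -1.0]]
wrist_force: [1.1, -0.5, -1.8]
finger_gap: 0.575
grip_force: 49.4
```

```bash
python3 - <<'E'
from h import *
s=arm.get_state();print(s["clock"],s["eef_pos"],s["wrist_force"],s["grip_force"],s["finger_gap"])
P={}
for c in("top","side"):
    im=arm.capture(c);cal=arm.get_calibration(c)
    h=cv2.cvtColor(im,cv2.COLOR_RGB2HSV).astype(int)
    r=np.array([ray(cal,(u,v),.163)[:2] for v,u in np.ndindex(400,640)]).reshape(400,640,2)
    near=(abs(r[:,:,0]-.55)<.07)&(abs(r[:,:,1]-.09)<.09)
    m=near&(h[:,:,0]>5)&(h[:,:,0]<22)&(h[:,:,1]>130)&(h[:,:,2]>80)
    ys,xs=np.nonzero(m);print(c,len(xs),xs.min(),xs.max(),ys.min(),ys.max())
    w=r[ys,xs]*1000;print(w.min(0),w.max(0),w.mean(0),"cam",cal["T"][:3,3])
    y0,x0=ys.min()-14,xs.min()-25
    sub=cv2.resize(im[y0-20:y0+55,x0-10:x0+80],None,fx=5,fy=5,interpolation=cv2.INTER_CUBIC);P[c]=sub
    d=arm.trace("logger",c)
    if d:print("logger",d[0]["confidence"],d[0]["xy"])
cv2.imwrite("pics/br.png",np.vstack([P["top"],P["side"]])[:,:,::-1][:600])
E
```

```text
4.7 [ 0.47431759 -0.3573511   0.31065456] [ 1.09391507 -0.51148366 -1.77616858] 49.38621282577515 0.5746906189224853
top 51 281 289 192 201
[526.11260644  80.90518098] [551.58377068 103.0653499 ] [535.18456524  91.85862736] cam [0.28897692 0.02119791 1.49464247]
side 24 298 303 212 225
[531.69134844  85.60769412] [551.64053907 121.39889502] [541.01559738 106.57103218] cam [0.26997368 0.68486117 1.04786597]
logger 0.67 [386.9, 78.1]
```

View pics/br.png

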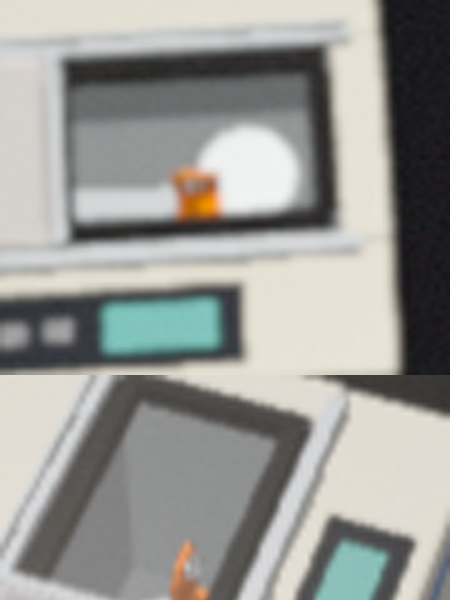

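Top crop: the tongue tip is at about (172–215, 172), which is original pixels (280–289, 192). It stands near the opening's -x side and the dish is to its right. I'll take a close wrist look from beside it.

play_rows([
  [[0.019,-0.04,-0.01],[0,0,4],0.04],
  [[0.038,-0.08,-0.02],[0,0,8],0.04],
  [[0.057,-0.12,-0.02],[0,0,13],0.04],
  [[0.076,-0.16,-0.02],[0,0,18],0.04],
  [[0.095,-0.2,-0.02],[0,0,24.3],0.04],
])

```text
clock: 5.4
eef_pos: [0.4679, -0.1344, 0.3259]
tool_rot: [[0.999, 0.039, -0.003], [0.039, -0.999, 0.0], [-0.003, -0.001, -1.0]]
wrist_force: [0.6, 1.1, -1.3]
finger_gap: 0.582
grip_force: 49.5
```

play_rows([
  [[0,-0.045,0],[0,0,0],0.04],
  [[0,-0.095,0],[0,0,0],0.04],
  [[0,-0.14,0],[0,0,0],0.04],
  [[0,-0.185,0],[0,0,0],0.04],
  [[0,-0.222,0],[0,0,0],0.04],
])

```text
clock: 5.9
eef_pos: [0.4581, 0.0879, 0.3261]
tool_rot: [[0.999, 0.045, -0.003], [0.045, -0.999, -0.0], [-0.003, 0.0, -1.0]]
wrist_force: [1.4, -0.3, 0.3]
finger_gap: 0.573
grip_force: 49.5
```

play_rows([
  [[0,0,0],[0,0,0],0.04],
  [[0,0,0],[0,0,0],0.04],
  [[0,0,0],[0,0,0],0.04],
  [[0,0,0],[0,0,0],0.04],
  [[0,0,0],[0,0,0],0.04],
])

```text
clock: 6.4
eef_pos: [0.4597, 0.0844, 0.3273]
tool_rot: [[0.999, 0.041, -0.0], [0.041, -0.999, -0.0], [-0.0, 0.0, -1.0]]
wrist_force: [0.3, -0.1, -1.1]
finger_gap: 0.576
grip_force: 49.4
```

```bash
python3 - <<'E'
from h import *
s=arm.get_state();print(s["clock"],s["eef_pos"],s["tool_rot"].round(4).tolist(),s["wrist_force"])
cal=arm.get_calibration("wrist");im=arm.capture("wrist");np.save("w3.npy",im);np.save("T3.npy",cal["T"])
print("tcp px",proj(cal,s["eef_pos"]),"origin guess px",proj(cal,(.558,.086,.208)))
cv2.imwrite("pics/w3.png",cv2.resize(im[:,:,::-1],(800,500)))
for n,z in dict(frame=.208,hatch=.216).items():
    for d in arm.trace(n,"wrist")[:1]:
        k=max(cv2.findContours(d["region"].astype(np.uint8),0,2)[0],key=cv2.contourArea).reshape(-1,2)
        R=cv2.minAreaRect(np.array([ray(cal,p,z)[:2] for p in k],np.float32)*1000)
        print(n,d["confidence"],d["xy"],R)
E
```

```text
6.4 [0.45973035 0.08440284 0.32732603] [[0.9991, 0.0413, -0.0004], [0.0413, -0.9991, -0.0002], [-0.0004, 0.0002, -1.0]] [ 0.32616622 -0.1088632  -1.09158591]
tcp px [320.0335418  254.23063451] origin guess px [322.80066458  87.26306035]
frame 0.87 [324.0, 40.4] ((560.17431640625, 90.51409912109375), (102.89820861816406, 144.47698974609375), 3.0395679473876953)
hatch 0.76 [141.6, 78.8] ((553.8770141601562, 234.0962677001953), (104.46734619140625, 147.78013610839844), 3.0309908390045166)
```

View pics/w3.png

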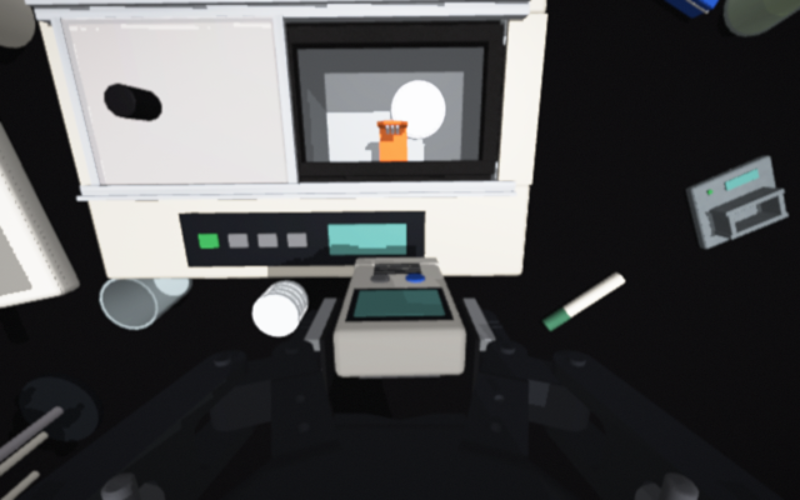

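The bracket is at (378–408, 120–160), the hatch knob at (132,102), and the held logger is centred at column 400 with its top face's back edge at row 376. I'll measure the tongue by its colour.

```bash
python3 - <<'E'
from h import *
im=np.load("w3.npy");cal=dict(arm.get_calibration("wrist"));cal["T"]=np.load("T3.npy")
h=cv2.cvtColor(im,cv2.COLOR_RGB2HSV).astype(int)
m=(h[:,:,0]>5)&(h[:,:,0]<22)&(h[:,:,1]>130)&(h[:,:,2]>80);m[:80]=0;m[140:]=0;m[:,:290]=0;m[:,350:]=0
for v in range(88,135):
    x=np.nonzero(m[v])[0]
    if len(x):print(v,x.min(),x.max(),len(x),ray(cal,((x.min()+x.max())/2,v),.163).round(4)[:2])
# inner frame edges: profile
g=im.mean(2)
print("row80",g[80,225:260:1].round().astype(int),g[80,385:410].round().astype(int))
print("col350",g[10:45,350].round().astype(int),g[120:150,350].round().astype(int))
cv2.imwrite("pics/w3c.png",cv2.resize(im[60:145,285:385][:,:,::-1],None,fx=7,fy=7,interpolation=cv2.INTER_CUBIC))
s=arm.get_state()
for uv in((334/1.25,376/1.25),(465/1.25,376/1.25),(400/1.25,333/1.25)):print(((ray(cal,uv,s["eef_pos"][2]+.030)-s["eef_pos"])@s["tool_rot"]*1000).round(1))
E
```

```text
97 304 323 20 [0.5531 0.0948]
98 302 325 24 [0.5521 0.0948]
99 302 325 24 [0.5512 0.0947]
100 302 325 12 [0.5502 0.0947]
101 304 324 9 [0.5492 0.0941]
102 304 324 9 [0.5483 0.0941]
103 304 324 9 [0.5473 0.0941]
104 304 324 10 [0.5463 0.094 ]
105 304 324 10 [0.5454 0.094 ]
106 304 324 13 [0.5444 0.094 ]
107 304 324 20 [0.5434 0.0939]
108 304 324 21 [0.5424 0.0939]
109 304 324 21 [0.5415 0.0939]
110 304 325 22 [0.5405 0.0933]
111 304 324 21 [0.5395 0.0938]
112 304 324 21 [0.5385 0.0938]
113 304 324 21 [0.5375 0.0937]
114 304 324 21 [0.5365 0.0937]
115 304 324 21 [0.5355 0.0937]
116 304 324 21 [0.5346 0.0936]
117 304 324 21 [0.5336 0.0936]
118 304 324 21 [0.5326 0.0935]
119 304 324 21 [0.5316 0.0935]
120 304 324 21 [0.5306 0.0935]
121 304 324 21 [0.5296 0.0934]
122 304 324 21 [0.5286 0.0934]
123 304 324 21 [0.5276 0.0934]
124 304 324 21 [0.5266 0.0933]
125 304 324 21 [0.5255 0.0933]
126 304 324 21 [0.5245 0.0933]
127 304 324 21 [0.5235 0.0932]
128 304 325 22 [0.5225 0.0927]
129 304 325 22 [0.5215 0.0926]
row80 [235 238 237 236 236 237 224 145  83  40  27  27  19  14  15  31  60  79
  84  83  88  97 100 101 100 101 100  99  93  87  84  83  83  83  85] [ 34  11  15  21  31  33  32  32  31  31  30  32  32  32  32  30  50 121
 212 245 246 246 245 245 245]
col350 [241 238 190 109  82  80  59  31  18  18  25  30  31  31  32  31  31  30
  29  32  32  31  28  18  12  11  10  28  61  78  82  82  81  82  82] [151 152 151 151 152 152 153 145 100  46  31  33  33  33  32  32  32  32
  32  27  22  21  27  36  84 172 232 241 241 240]
[ -8.2 -23.5 -30. ]
[ -8.2  24.3 -30. ]
[  9.3   0.6 -30. ]
```

View pics/w3c.png

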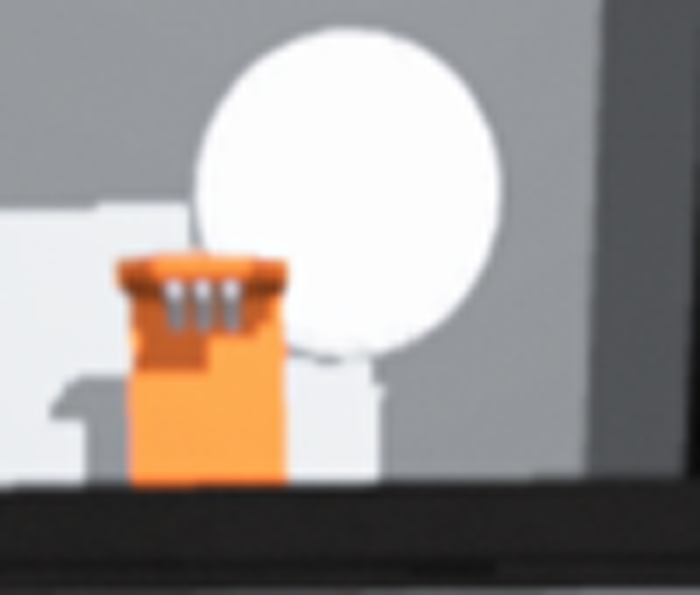

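The tongue tip is at rows 97–99.5, columns 302–325, which puts it near (0.5516, 0.0947). Before going in I'll check whether the gripper knuckles clear the frame, by overlaying where the frame edge would lie at home depth.

```bash
python3 - <<'E'
from h import *
im=np.load("w3.npy");cal=dict(arm.get_calibration("wrist"));cal["T"]=np.load("T3.npy")
s=arm.get_state();R=s["tool_rot"];p=s["eef_pos"]
v=(255*(im/255.)**.45).astype(np.uint8);k=1.25*1
v=cv2.resize(v,(1280,800))
for hz,col in((37,(0,255,0)),(51,(255,255,0)),(65,(255,0,0))):
    for y in(-54,76):
        a=[proj(cal,p+R@np.array([x/1e3,y/1e3,-hz/1e3]))*2 for x in(-11,0,11,35)]
        cv2.polylines(v,[np.int32(a)],False,col,1)
        for q in a:cv2.circle(v,tuple(np.int32(q)),3,col,-1)
cv2.imwrite("pics/k.png",v[430:800,250:1040][:,:,::-1])
ct=arm.get_calibration("top");print(ray(ct,(284.7,192.8),.163),ray(ct,(284.7,194),.163))
for y in (.0947,):print(proj(arm.get_calibration("side"),(.5516,.0947,.163)),proj(arm.get_calibration("side"),(.5516,.0947,.149)),proj(arm.get_calibration("side"),(.5516,.0947,.177)),proj(ct,(.5516,.0947,.163)))
E
```

```text
[0.54928912 0.09282308 0.163     ] [0.54590209 0.09281639 0.163     ]
[298.14065623 214.617315  ] [298.26912156 217.97841819] [298.00960842 211.18864511] [284.02399429 191.98680324]
```

View pics/k.png

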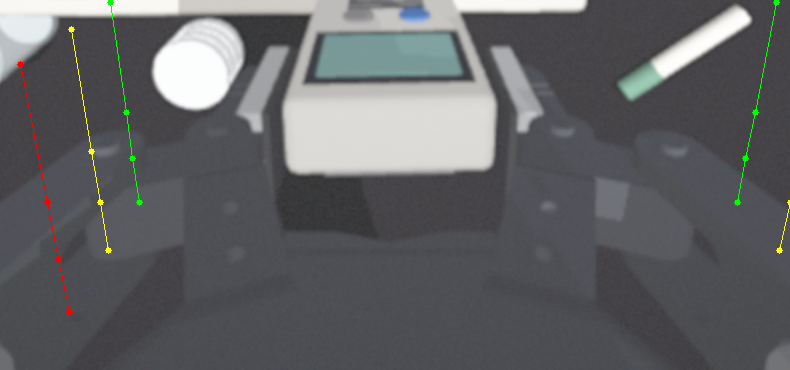

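The overlay shows the knuckles at roughly ±53 mm half-width from about 50 mm above the TCP. The left (+y) frame edge comes close to them if the bracket sits low. My plan is to press while gripping only down to TCP z ≈ 0.162, and to push any remaining travel with closed fingers.

```bash
python3 - <<'E'
from h import *
cal=dict(arm.get_calibration("wrist"));cal["T"]=np.load("T3.npy")
a=np.deg2rad(3.05);tip=np.array([.5516,.0943])
R=np.array([[np.cos(a),-np.sin(a)],[np.sin(a),np.cos(a)]])
for n,uv,z in(("right outer y=-83",(402.3,80),.208),("right inner -65",(385.5,80),.208),("hatch edge 77",(231.7,80),.216),("left inner 65",(240,80),.208),("near inner x=-38",(350,128.7),.208),("far outer 58",(350,15.5),.208),("far inner 38",(350,37.5),.208),("near outer -58",(350,144),.206)):
    print(n,((ray(cal,uv,z)[:2]-tip)@R*1000).round(1))
E
```

```text
right outer y=-83 [ 10.9 -76.7]
right inner -65 [ 11.1 -62.3]
hatch edge 77 [11.7 67. ]
left inner 65 [12.6 62.2]
near inner x=-38 [-28.9 -32.7]
far outer 58 [ 59.8 -31.1]
far inner 38 [ 43.9 -31.4]
near outer -58 [-42.6 -33.1]
```

play_rows([
  [[0.03,-0.002,0],[0,0,-0.7],0.04],
  [[0.065,-0.004,0],[0,0,-0.7],0.04],
  [[0.095,-0.006,0],[0,0,-0.7],0.04],
  [[0.108,-0.006,0],[0,0,-0.7],0.04],
  [[0.108,-0.006,0],[0,0,-0.7],0.04],
])

```text
clock: 7.05
eef_pos: [0.5682, 0.096, 0.3268]
tool_rot: [[0.998, 0.055, -0.001], [0.055, -0.998, 0.0], [-0.001, -0.0, -1.0]]
wrist_force: [-0.9, 1.4, -1.3]
finger_gap: 0.577
grip_force: 49.5
```

play_rows([
  [[0,0,0],[0,0,0],0.04],
  [[0,0,0],[0,0,0],0.04],
  [[0,0,0],[0,0,0],0.04],
  [[0,0,0],[0,0,0],0.04],
  [[0,0,0],[0,0,0],0.04],
])

```text
clock: 7.55
eef_pos: [0.567, 0.0962, 0.3279]
tool_rot: [[0.998, 0.056, 0.0], [0.056, -0.998, -0.0], [0.0, 0.0, -1.0]]
wrist_force: [-0.8, 0.2, -0.9]
finger_gap: 0.578
grip_force: 49.5
```

Frame edges relative to the tip are y ±62 and x −29/+44, so the tongue sits about central in y. That leaves roughly 10 mm for the knuckles even at the lowest bracket position, so I can go home while gripping. Descending now.

play_rows([
  [[0,0.001,0.02],[0,0,0],0.04],
  [[0,0.001,0.04],[0,0,0],0.04],
  [[0,0.001,0.06],[0,0,0],0.04],
  [[0,0.001,0.08],[0,0,0],0.04],
  [[0,0.001,0.09],[0,0,0],0.04],
])

```text
clock: 8.05
eef_pos: [0.5664, 0.0949, 0.2359]
tool_rot: [[0.998, 0.056, -0.002], [0.056, -0.998, -0.001], [-0.002, 0.0, -1.0]]
wrist_force: [0.4, 0.4, -0.9]
finger_gap: 0.577
grip_force: 49.5
```

play_rows([
  [[0,0,0.003],[0,0,0],0.04],
  [[0,0,0.006],[0,0,0],0.04],
  [[0,0,0.009],[0,0,0],0.04],
  [[0,0,0.012],[0,0,0],0.04],
  [[0,0,0.014],[0,0,0],0.04],
])

```text
clock: 8.55
eef_pos: [0.5676, 0.0953, 0.2238]
tool_rot: [[0.998, 0.056, 0.001], [0.056, -0.998, 0.0], [0.001, -0.0, -1.0]]
wrist_force: [0.6, -0.4, -1.0]
finger_gap: 0.576
grip_force: 49.5
```

```bash
python3 - <<'E'
from h import *
s=arm.get_state();print(s["clock"],s["eef_pos"],s["wrist_force"],s["torque"])
cal=arm.get_calibration("wrist");im=arm.capture("wrist");np.save("w4.npy",im);np.save("T4.npy",cal["T"])
h=cv2.cvtColor(im,cv2.COLOR_RGB2HSV).astype(int)
m=(h[:,:,0]>5)&(h[:,:,0]<22)&(h[:,:,1]>130)&(h[:,:,2]>60)
ys,xs=np.nonzero(m);print(len(xs),(xs.min(),xs.max(),ys.min(),ys.max()) if len(xs) else"")
E
```

```text
8.55 [0.56755272 0.09528661 0.22379634] [ 0.58088753 -0.38203614 -0.97610372] [0.04543549 0.0143869  0.01666655]
2353 (np.int64(0), np.int64(95), np.int64(36), np.int64(100))
```

play_rows([
  [[0,0,0.002],[0,0,0],0.04],
  [[0,0,0.004],[0,0,0],0.04],
  [[0,0,0.006],[0,0,0],0.04],
  [[0,0,0.007],[0,0,0],0.04],
  [[0,0,0.008],[0,0,0],0.04],
])

```text
clock: 9.1
eef_pos: [0.5673, 0.0952, 0.2154]
tool_rot: [[0.998, 0.056, -0.0], [0.056, -0.998, -0.0], [-0.0, 0.0, -1.0]]
wrist_force: [0.2, 0.2, -1.2]
finger_gap: 0.577
grip_force: 49.5
```

play_rows([
  [[0,0,0.0015],[0,0,0],0.04],
  [[0,0,0.003],[0,0,0],0.04],
  [[0,0,0.0045],[0,0,0],0.04],
  [[0,0,0.006],[0,0,0],0.04],
  [[0,0,0.006],[0,0,0],0.04],
])

```text
clock: 9.6
eef_pos: [0.5672, 0.0952, 0.2093]
tool_rot: [[0.998, 0.056, -0.0], [0.056, -0.998, -0.0], [-0.0, 0.0, -1.0]]
wrist_force: [0.6, 0.3, 0.1]
finger_gap: 0.573
grip_force: 49.5
```

play_rows([
  [[0,0,0.0015],[0,0,0],0.04],
  [[0,0,0.003],[0,0,0],0.04],
  [[0,0,0.004],[0,0,0],0.04],
  [[0,0,0.005],[0,0,0],0.04],
  [[0,0,0.005],[0,0,0],0.04],
])

```text
clock: 10.1
eef_pos: [0.5673, 0.0952, 0.2044]
tool_rot: [[0.998, 0.055, -0.0], [0.055, -0.998, -0.0], [-0.0, 0.0, -1.0]]
wrist_force: [0.2, -1.2, -0.6]
finger_gap: 0.576
grip_force: 49.5
```

play_rows([
  [[0,0,0.0015],[0,0,0],0.04],
  [[0,0,0.003],[0,0,0],0.04],
  [[0,0,0.004],[0,0,0],0.04],
  [[0,0,0.005],[0,0,0],0.04],
  [[0,0,0.005],[0,0,0],0.04],
])

```text
clock: 10.6
eef_pos: [0.5673, 0.0952, 0.1994]
tool_rot: [[0.998, 0.056, -0.0], [0.056, -0.998, -0.0], [-0.0, 0.0, -1.0]]
wrist_force: [-0.1, -0.4, -1.1]
finger_gap: 0.575
grip_force: 49.5
```

play_rows([
  [[0,0,0.0015],[0,0,0],0.04],
  [[0,0,0.003],[0,0,0],0.04],
  [[0,0,0.004],[0,0,0],0.04],
  [[0,0,0.005],[0,0,0],0.04],
  [[0,0,0.005],[0,0,0],0.04],
])

```text
clock: 11.1
eef_pos: [0.5671, 0.0952, 0.1945]
tool_rot: [[0.998, 0.056, -0.001], [0.056, -0.998, -0.0], [-0.001, 0.0, -1.0]]
wrist_force: [-2.6, 0.4, 1.1]
finger_gap: 0.579
grip_force: 49.7
```

play_rows([
  [[0,0,0.001],[0,0,0],0.04],
  [[0,0,0.002],[0,0,0],0.04],
  [[0,0,0.003],[0,0,0],0.04],
  [[0,0,0.003],[0,0,0],0.04],
  [[0,0,0.003],[0,0,0],0.04],
])

```text
clock: 11.6
eef_pos: [0.5672, 0.0954, 0.1916]
tool_rot: [[0.998, 0.056, -0.0], [0.056, -0.998, 0.0], [-0.0, -0.0, -1.0]]
wrist_force: [-3.4, 0.1, 3.7]
finger_gap: 0.575
grip_force: 50.0
```

play_rows([
  [[0,0,0.001],[0,0,0],0.04],
  [[0,0,0.002],[0,0,0],0.04],
  [[0,0,0.003],[0,0,0],0.04],
  [[0,0,0.003],[0,0,0],0.04],
  [[0,0,0.003],[0,0,0],0.04],
])

```text
clock: 12.1
eef_pos: [0.5669, 0.0951, 0.1879]
tool_rot: [[0.998, 0.056, -0.001], [0.056, -0.998, -0.0], [-0.001, 0.0, -1.0]]
wrist_force: [-3.0, 0.5, -1.6]
finger_gap: 0.575
grip_force: 49.5
```

play_rows([
  [[0,0,0.001],[0,0,0],0.04],
  [[0,0,0.002],[0,0,0],0.04],
  [[0,0,0.0035],[0,0,0],0.04],
  [[0,0,0.005],[0,0,0],0.04],
  [[0,0,0.005],[0,0,0],0.04],
])

```text
clock: 12.6
eef_pos: [0.567, 0.0951, 0.1831]
tool_rot: [[0.998, 0.056, -0.001], [0.056, -0.998, -0.0], [-0.001, 0.0, -1.0]]
wrist_force: [-3.0, -0.9, -0.2]
finger_gap: 0.573
grip_force: 49.5
```

play_rows([
  [[0,0,0.0015],[0,0,0],0.04],
  [[0,0,0.003],[0,0,0],0.04],
  [[0,0,0.0045],[0,0,0],0.04],
  [[0,0,0.006],[0,0,0],0.04],
  [[0,0,0.006],[0,0,0],0.04],
])

```text
clock: 13.1
eef_pos: [0.5671, 0.0952, 0.1771]
tool_rot: [[0.998, 0.056, -0.001], [0.056, -0.998, -0.0], [-0.001, 0.0, -1.0]]
wrist_force: [-3.2, -0.3, -1.6]
finger_gap: 0.576
grip_force: 49.5
```

play_rows([
  [[0,0,0.0015],[0,0,0],0.04],
  [[0,0,0.003],[0,0,0],0.04],
  [[0,0,0.0045],[0,0,0],0.04],
  [[0,0,0.005],[0,0,0],0.04],
  [[0,0,0.005],[0,0,0],0.04],
])

```text
clock: 13.6
eef_pos: [0.5672, 0.0953, 0.1723]
tool_rot: [[0.998, 0.056, -0.0], [0.056, -0.998, -0.0], [-0.0, -0.0, -1.0]]
wrist_force: [-3.8, -1.3, -0.6]
finger_gap: 0.576
grip_force: 49.6
```

play_rows([
  [[0,0,0.001],[0,0,0],0.04],
  [[0,0,0.002],[0,0,0],0.04],
  [[0,0,0.003],[0,0,0],0.04],
  [[0,0,0.004],[0,0,0],0.04],
  [[0,0,0.004],[0,0,0],0.04],
])

```text
clock: 14.1
eef_pos: [0.5672, 0.0952, 0.1683]
tool_rot: [[0.998, 0.056, -0.0], [0.056, -0.998, -0.0], [-0.0, 0.0, -1.0]]
wrist_force: [-3.3, -0.1, 0.0]
finger_gap: 0.574
grip_force: 49.6
```

play_rows([
  [[0,0,0.001],[0,0,0],0.04],
  [[0,0,0.002],[0,0,0],0.04],
  [[0,0,0.003],[0,0,0],0.04],
  [[0,0,0.003],[0,0,0],0.04],
  [[0,0,0.003],[0,0,0],0.04],
])

```text
clock: 14.6
eef_pos: [0.5674, 0.0951, 0.1651]
tool_rot: [[0.998, 0.055, -0.0], [0.055, -0.998, -0.0], [-0.0, 0.0, -1.0]]
wrist_force: [-2.1, -0.2, -5.4]
finger_gap: 0.577
grip_force: 49.2
```

play_rows([
  [[0,0,0.0005],[0,0,0],0.04],
  [[0,0,0.001],[0,0,0],0.04],
  [[0,0,0.001],[0,0,0],0.04],
  [[0,0,0.001],[0,0,0],0.04],
  [[0,0,0.001],[0,0,0],0.04],
])

```text
clock: 15.1
eef_pos: [0.5679, 0.0953, 0.1649]
tool_rot: [[0.998, 0.056, 0.001], [0.056, -0.998, 0.0], [0.001, -0.0, -1.0]]
wrist_force: [0.5, -0.2, -1.5]
finger_gap: 0.574
grip_force: 49.4
```

play_rows([
  [[0,0,0.0005],[0,0,0],0.04],
  [[0,0,0.001],[0,0,0],0.04],
  [[0,0,0.001],[0,0,0],0.04],
  [[0,0,0.001],[0,0,0],0.04],
  [[0,0,0.001],[0,0,0],0.04],
])

```text
clock: 15.6
eef_pos: [0.5679, 0.0953, 0.164]
tool_rot: [[0.998, 0.056, 0.001], [0.056, -0.998, 0.0], [0.001, -0.0, -1.0]]
wrist_force: [-0.0, -0.4, 3.4]
finger_gap: 0.575
grip_force: 49.9
```

play_rows([
  [[0,0,0.0003],[0,0,0],0.04],
  [[0,0,0.0007],[0,0,0],0.04],
  [[0,0,0.0007],[0,0,0],0.04],
  [[0,0,0.0007],[0,0,0],0.04],
  [[0,0,0.0007],[0,0,0],0.04],
])

```text
clock: 16.1
eef_pos: [0.5681, 0.0954, 0.1638]
tool_rot: [[0.998, 0.055, 0.002], [0.055, -0.998, 0.0], [0.002, -0.0, -1.0]]
wrist_force: [1.2, 0.2, 7.7]
finger_gap: 0.578
grip_force: 50.5
```

play_rows([
  [[0,0,-0.0008],[0,0,0],0.04],
  [[0,0,-0.0008],[0,0,0],0.058],
  [[0,0,-0.0008],[0,0,0],0.058],
  [[0,0,-0.0008],[0,0,0],0.058],
  [[0,0,-0.0008],[0,0,0],0.058],
])

```text
clock: 16.6
eef_pos: [0.567, 0.0952, 0.1633]
tool_rot: [[0.998, 0.056, -0.001], [0.056, -0.998, -0.0], [-0.001, 0.0, -1.0]]
wrist_force: [0.0, -0.2, 0.2]
finger_gap: 0.678
grip_force: 0.0
```

```bash
python3 - <<'E'
from h import *
s=arm.get_state();print(s["clock"],s["eef_pos"],s["wrist_force"],s["finger_gap"],s["grip_force"])
cal=arm.get_calibration("wrist");im=arm.capture("wrist")
v=(255*(im/255.)**.7).astype(np.uint8)
cv2.imwrite("pics/w5.png",cv2.resize(v[:,:,::-1],(800,500)))
E
```

```text
16.6 [0.56700963 0.09519224 0.16327838] [ 0.01906149 -0.23775189  0.21986747] 0.6779508204197415 0.0
```

View pics/w5.png

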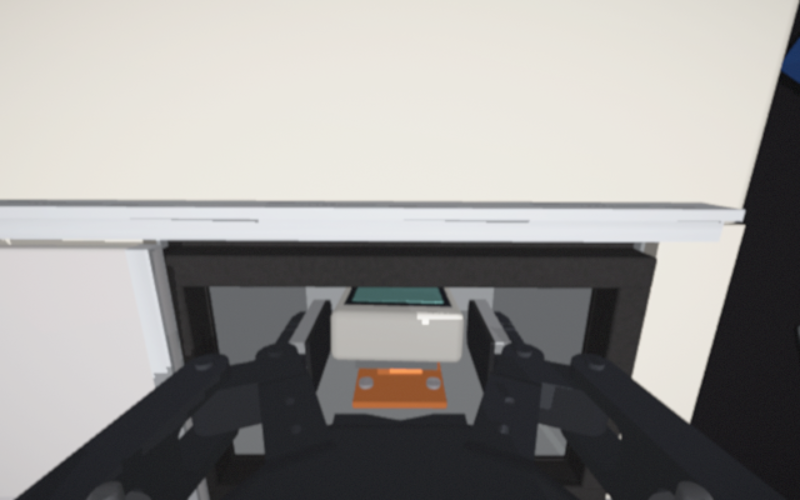

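The logger hangs free between the opened pads at (397,335), with the bracket's screws visible below it and both fingers clear of the frame. I'll lift out.

play_rows([
  [[0,0,-0.01],[0,0,0],0.058],
  [[0,0,-0.03],[0,0,0],0.058],
  [[0,0,-0.06],[0,0,0],0.058],
  [[0,0,-0.1],[0,0,0],0.058],
  [[0,0,-0.14],[0,0,0],0.07],
])

```text
clock: 17.15
eef_pos: [0.567, 0.0952, 0.3056]
tool_rot: [[0.998, 0.056, -0.0], [0.056, -0.998, 0.0], [-0.0, -0.0, -1.0]]
wrist_force: [0.9, -0.1, 0.8]
finger_gap: 0.814
grip_force: 0.0
```

play_rows([
  [[0,-0.03,0],[0,0,0],0.085],
  [[0,-0.06,0],[0,0,0],0.085],
  [[0,-0.08,0],[0,0,0],0.085],
  [[0,-0.08,0],[0,0,0],0.085],
  [[0,-0.08,0],[0,0,0],0.085],
])

```text
clock: 17.65
eef_pos: [0.5629, 0.1749, 0.3041]
tool_rot: [[0.998, 0.056, 0.0], [0.056, -0.998, -0.0], [0.0, 0.0, -1.0]]
wrist_force: [0.3, -0.4, -0.3]
finger_gap: 0.996
grip_force: 0.0
```

```bash
python3 - <<'E'
from h import *
s=arm.get_state();print(s["clock"],s["eef_pos"],s["wrist_force"])
cal=arm.get_calibration("wrist");im=arm.capture("wrist")
cv2.imwrite("pics/w6.png",cv2.resize(im[:,:,::-1],(800,500)))
print("knob guess px",proj(cal,(.5527,.2561,.242)))
g=im.mean(2)
q=proj(cal,(.5527,.2561,.242)).astype(int)
m=(g<60).astype(np.uint8);m[:max(q[1]-60,0)]=0;m[q[1]+60:]=0;m[:,:max(q[0]-70,0)]=0;m[:,q[0]+70:]=0
n,l,st,c=cv2.connectedComponentsWithStats(m)
for i in range(1,n):
    if st[i,4]>80:print(st[i],c[i],ray(cal,c[i],.230))
print([ (d["xy"],d["confidence"]) for d in arm.search_frame("hatch_knob","wrist")[:2]])
E
```

```text
17.65 [0.56291233 0.17492766 0.30406909] [ 0.29196665 -0.35382261 -0.29906452]
knob guess px [213.67206002 224.03028404]
[ 143  171   21  113 1147] [149.17262424 245.15954664] [0.52609756 0.31508589 0.23      ]
[203 204  32  30 658] [218.42705167 218.32826748] [0.55307346 0.25656585 0.23      ]
[203 248  80  36 887] [229.31228861 271.66178129] [0.50510936 0.24927794 0.23      ]
[182 258  27  26 190] [194.62631579 271.55789474] [0.50352502 0.27891301 0.23      ]
[([248.1, 204.8], 0.24)]
```

play_rows([
  [[-0.002,-0.035,0],[0,0,0],0.085],
  [[-0.004,-0.065,0],[0,0,0],0.085],
  [[-0.0055,-0.082,0.01],[0,0,0],0.085],
  [[-0.0055,-0.082,0.05],[0,0,0],0.085],
  [[-0.0055,-0.082,0.078],[0,0,0],0.085],
])

```text
clock: 18.25
eef_pos: [0.5529, 0.2557, 0.2242]
tool_rot: [[0.998, 0.055, -0.0], [0.055, -0.998, -0.001], [-0.0, 0.001, -1.0]]
wrist_force: [0.3, -0.4, -0.5]
finger_gap: 0.995
grip_force: 0.0
```

play_rows([
  [[0,0,0],[0,0,0],0.085],
  [[0,0,0],[0,0,0],0.01],
  [[0,0,0],[0,0,0],0.01],
  [[0,0,0],[0,0,0],0.01],
  [[0,0,0],[0,0,0],0.01],
], newtons=25)

```text
clock: 18.75
eef_pos: [0.5535, 0.2569, 0.227]
tool_rot: [[0.998, 0.055, 0.002], [0.055, -0.998, 0.001], [0.002, -0.001, -1.0]]
wrist_force: [0.6, -0.6, -0.1]
finger_gap: 0.317
grip_force: 0.0
```

play_rows([
  [[0,0,0],[0,0,0],0.01],
  [[0,0,0],[0,0,0],0.01],
  [[0,0,0],[0,0,0],0.01],
  [[0,0,0],[0,0,0],0.01],
  [[0,0,0],[0,0,0],0.01],
])

```text
clock: 19.25
eef_pos: [0.5534, 0.2568, 0.2268]
tool_rot: [[0.998, 0.055, 0.001], [0.055, -0.998, 0.0], [0.002, -0.0, -1.0]]
wrist_force: [-1.1, -0.9, 5.7]
finger_gap: 0.222
grip_force: 24.5
```

play_rows([
  [[0,0.015,0],[0,0,0],0.01],
  [[0,0.04,0],[0,0,0],0.01],
  [[0,0.07,0],[0,0,0],0.01],
  [[0,0.1,0],[0,0,0],0.01],
  [[0,0.12,0],[0,0,0],0.01],
])

```text
clock: 19.75
eef_pos: [0.5596, 0.1351, 0.2268]
tool_rot: [[0.999, 0.054, 0.001], [0.054, -0.999, 0.0], [0.001, -0.0, -1.0]]
wrist_force: [-2.4, 2.1, 5.9]
finger_gap: 0.22
grip_force: 25.7
```

play_rows([
  [[0,0.004,0],[0,0,0],0.01],
  [[0,0.008,0],[0,0,0],0.01],
  [[0,0.012,0],[0,0,0],0.01],
  [[0,0.014,0],[0,0,0],0.01],
  [[0,0.014,0],[0,0,0],0.01],
])

```text
clock: 20.25
eef_pos: [0.5602, 0.1225, 0.2267]
tool_rot: [[0.998, 0.055, 0.0], [0.055, -0.998, 0.0], [0.0, -0.0, -1.0]]
wrist_force: [-2.4, -1.1, 7.7]
finger_gap: 0.222
grip_force: 25.8
```

play_rows([
  [[0,0.001,0],[0,0,0],0.01],
  [[0,0.002,0],[0,0,0],0.01],
  [[0,0.003,0],[0,0,0],0.01],
  [[0,0.004,0],[0,0,0],0.01],
  [[0,0.005,0],[0,0,0],0.01],
])

```text
clock: 20.75
eef_pos: [0.5605, 0.1183, 0.2268]
tool_rot: [[0.998, 0.056, 0.001], [0.056, -0.998, 0.001], [0.001, -0.001, -1.0]]
wrist_force: [-3.5, 1.1, 7.1]
finger_gap: 0.22
grip_force: 25.8
```

play_rows([
  [[0,0.001,0],[0,0,0],0.01],
  [[0,0.002,0],[0,0,0],0.01],
  [[0,0.003,0],[0,0,0],0.01],
  [[0,0.004,0],[0,0,0],0.01],
  [[0,0.005,0],[0,0,0],0.01],
])

```text
clock: 21.25
eef_pos: [0.5606, 0.1165, 0.2268]
tool_rot: [[0.998, 0.058, 0.001], [0.058, -0.998, 0.005], [0.001, -0.005, -1.0]]
wrist_force: [-3.0, 9.9, 4.6]
finger_gap: 0.216
grip_force: 25.6
```

The hatch is on its stop: the force rose to 10 N at y ≈ 0.1165, which matches the expected shut position. Now relax, let go and lift.

play_rows([
  [[0,-0.0025,0],[0,0,0],0.01],
  [[0,-0.0025,0],[0,0,0],0.05],
  [[0,-0.0025,0],[0,0,0],0.06],
  [[0,-0.0025,0],[0,0,0],0.06],
  [[0,-0.0025,0],[0,0,0],0.06],
])

```text
clock: 21.75
eef_pos: [0.5606, 0.1149, 0.2254]
tool_rot: [[0.998, 0.055, -0.0], [0.055, -0.998, -0.0], [-0.001, 0.0, -1.0]]
wrist_force: [0.7, -0.8, 0.3]
finger_gap: 0.705
grip_force: 0.0
```

play_rows([
  [[0,0,-0.02],[0,0,0],0.06],
  [[0,0,-0.05],[0,0,0],0.06],
  [[-0.03,0,-0.09],[0,0,0],0.06],
  [[-0.06,0,-0.12],[0,0,0],0.06],
  [[-0.09,0,-0.12],[0,0,0],0.06],
])

```text
clock: 22.25
eef_pos: [0.4719, 0.1113, 0.3498]
tool_rot: [[0.998, 0.056, 0.007], [0.056, -0.998, 0.002], [0.007, -0.001, -1.0]]
wrist_force: [-0.7, 0.2, 0.4]
finger_gap: 0.704
grip_force: 0.0
```

```bash
python3 - <<'E'
from h import *
s=arm.get_state();print(s["clock"],s["eef_pos"],s["wrist_force"])
cal=arm.get_calibration("wrist");im=arm.capture("wrist");a=np.deg2rad(3.1)
for d in arm.trace("hatch","wrist")[:1]:
    k=max(cv2.findContours(d["region"].astype(np.uint8),0,2)[0],key=cv2.contourArea).reshape(-1,2)
    print(d["confidence"],cv2.minAreaRect(np.array([ray(cal,p,.216)[:2] for p in k],np.float32)*1000))
for d in arm.search_frame("logger","wrist")[:2]:print(d["xy"],d["confidence"],ray(cal,d["xy"],.19))
g=im.mean(2);q=proj(cal,(.5605,.1165,.23)).astype(int);m=(g<60).astype(np.uint8);M=np.zeros_like(m);M[q[1]-30:q[1]+30,q[0]-30:q[0]+30]=m[q[1]-30:q[1]+30,q[0]-30:q[0]+30]
n,l,st,c=cv2.connectedComponentsWithStats(M)
for i in range(1,n):
    if st[i,4]>80:print(st[i],ray(cal,c[i],.230))
E
```

```text
22.25 [0.4718961  0.11133727 0.34984448] [-0.66388127  0.18669083  0.41203482]
0.87 ((560.99267578125, 95.11109924316406), (102.9332046508789, 145.6349334716797), 3.1405012607574463)
[310  97  20  16 247] [0.5570101  0.11691516 0.23      ]
```

play_rows([
  [[0,0,0],[0,0,0],0.06],
  [[0,0,0],[0,0,0],0.06],
  [[0,0,0],[0,0,0],0.06],
  [[0,0,0],[0,0,0],0.06],
  [[0,0,0],[0,0,0],0.06],
])

```text
clock: 22.9
eef_pos: [0.4711, 0.1104, 0.3453]
tool_rot: [[0.998, 0.056, -0.001], [0.056, -0.998, 0.0], [-0.001, -0.0, -1.0]]
wrist_force: [0.3, -0.6, 0.2]
finger_gap: 0.704
grip_force: 0.0
```

```bash
python3 -c "
from workcell import arm
print(arm.sign_off())"
```

```text
the job is handed in; nothing more can be done
None
```

The job is handed in at about 23 s: the logger hangs released on the bracket, home with the catch clicked by feel (wrist force peaked near 9 N), the hatch is shut against its stop and the arm is clear; sign-off returned no verdict.

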